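# Un-nest the sorting cups and stand them in their size rows

## Task

Five sorting cups have been put away nested in one another: pull the nests apart and stand every cup upright on the floor of the channel of its own colour and size (red small, yellow medium, blue large), each cup on its own and none inside another. Set the cups down rather than dropping them, do not tip any over, and leave the two jars and the black loupe where they stand.

Things in the scene. Friction and masses are not known exactly. Their poses are not given: they have to be found in the camera images.
- large_cup: A plain round open cup of stiff plastic, blue, the widest and lowest size: 60 mm tall, 59 mm across the base, 66 mm across the rim, 3.5 mm wall, 4 mm floor, straight taper, 0.03 to 0.12 kg. At the start it stands on the bench as the outside of the nest of three, with medium_cup_1 in it and small_cup_1 in that. It fits loosely there and pulls straight up without force. Origin: centre of its underside; z: up its axis; its yaw means nothing.
- medium_cup_1: A plain round open cup of stiff plastic, yellow, the middle size: 85 mm tall, 46 mm across the base, 55 mm across the rim, 3.5 mm wall, 4 mm floor, straight taper, 0.03 to 0.12 kg. At the start it stands on the inner floor of large_cup and shows 29 mm above its rim. It fits loosely there and pulls straight up without force. Origin: centre of its underside; z: up its axis; its yaw means nothing.
- medium_cup_2: A plain round open cup of stiff plastic, yellow, the middle size: 85 mm tall, 46 mm across the base, 55 mm across the rim, 3.5 mm wall, 4 mm floor, straight taper, 0.03 to 0.12 kg. At the start it stands on the bench as the outside of the nest of two, with small_cup_2 in it. It fits loosely there and pulls straight up without force. Origin: centre of its underside; z: up its axis; its yaw means nothing.
- small_cup_1: A plain round open cup of stiff plastic, red, the narrowest and tallest size: 110 mm tall, 33 mm across the base, 44 mm across the rim, 3.5 mm wall, 4 mm floor, straight taper, 0.03 to 0.12 kg. At the start it stands on the inner floor of medium_cup_1 and shows 29 mm above its rim. It fits loosely there and pulls straight up without force. Origin: centre of its underside; z: up its axis; its yaw means nothing.
- small_cup_2: A plain round open cup of stiff plastic, red, the narrowest and tallest size: 110 mm tall, 33 mm across the base, 44 mm across the rim, 3.5 mm wall, 4 mm floor, straight taper, 0.03 to 0.12 kg. At the start it stands on the inner floor of medium_cup_2 and shows 29 mm above its rim. It fits loosely there and pulls straight up without force. Origin: centre of its underside; z: up its axis; its yaw means nothing.
- row_small_floor (a point): Centre of the floor of the small row: a fixed aluminium channel with red end walls and a red stripe outside, for cups of the small size (room for two, one behind the other). The channel stands on four short rubber feet, is 150 mm long and 53 mm wide outside, its lane 140 mm long and 43 mm wide inside; this point lies on the lane floor, 17.5 mm above the bench; the side and end walls stand 12 mm above the floor. x: along the lane; y: across it; z: up.
- row_medium_floor (a point): Centre of the floor of the medium row: a fixed aluminium channel with yellow end walls and a yellow stripe outside, for cups of the medium size (room for two, one behind the other). The channel stands on four short rubber feet, is 150 mm long and 66 mm wide outside, its lane 140 mm long and 56 mm wide inside; this point lies on the lane floor, 17.5 mm above the bench; the side and end walls stand 12 mm above the floor. x: along the lane; y: across it; z: up.
- row_large_floor (a point): Centre of the floor of the large row: a fixed aluminium channel with blue end walls and a blue stripe outside, for cups of the large size (room for two, one behind the other). The channel stands on four short rubber feet, is 150 mm long and 79 mm wide outside, its lane 140 mm long and 69 mm wide inside; this point lies on the lane floor, 17.5 mm above the bench; the side and end walls stand 12 mm above the floor. x: along the lane; y: across it; z: up.
- sample_jar: Bystander, loose: white-lidded jar with purple contents (the wider of two), 46 mm across, 58 mm tall, stands 72 to 80 mm from the axis of the nest of three. Origin: centre of its underside; z up.
- black_loupe: Bystander, loose: black waisted eye loupe, 34 mm across, 30 mm tall, stands 70 to 76 mm from the axis of the nest of three, on the other side than the jar. Origin: centre of its underside; z up.
- purple_jar: Bystander, loose: white-lidded jar with purple contents (the narrower of two), 42 mm across, 58 mm tall, stands 66 to 76 mm from the axis of the nest of two. Origin: centre of its underside; z up.
Things that resemble listed ones, but are neither listed nor needed, are in the scene too. What is shaped like the small_cup_1 but purple or turquoise is not meant.

How it is judged:
By the outcome, as a careful person would: the job done as asked, in the order asked, and still so for the second after the job is handed in, with the robot touching nothing.
It also fails if it takes over 72 s, if anything falls off the work surface, if the arm or the gripper's body presses on something with over 40 N, if the wrist force passes 120 N, or if a joint passes its speed limit or range.

## Robot

A 6-joint arm with a two-finger parallel gripper is mounted at the origin on the work surface; the furniture and walls round the work are solid. World frame = base frame: x ahead of the robot, y to its left, z up, the work surface at z = 0. Lengths are in m, angles in rad, forces in N, time in s.
With the tool pointing down it reaches from about 0.35 to 0.775 m from the base axis. Payload 7.3 kg.
Tool frame: the origin (TCP) lies at the very end of the fingers, on their centre line; the grasp point (between the pads) lies 19 mm behind it; z points along the fingers, y is the direction in which the jaws open and shut (so a half turn about z gives the same grasp; the last joint's range is limited). The gripper opens to 92 mm and grips with 3 to 60 N. Pads are 19 mm wide; open, the fingers measure 130 mm over their backs; the gripper's body (75 mm by 190 mm) begins 47 mm behind the grasp point.
Start: joints at [-1.321, 0.342, 1.524, -0, 1.275, -0.146], TCP at [0.202, -0.484, 0.227] pointing down, gripper open.
Joint ranges: [-2.53, 2.53], [-0.77, 2.02], [0.04, 2.7], [-1, 4.14], [0.28, 2.66], [-3.11, 3.11]. Speed limits (rad/s): [2.57, 2.57, 3.14, 3.14, 3.14, 3.14].

## Interface

Orientations are given as [roll, pitch, yaw] about the fixed x, y, z axes, in that order (R = Rz(yaw) Ry(pitch) Rx(roll)).
In Python, from cell import robot gives the robot as it stands. The module is installed in compiled form; this text tells all that it offers.
- The arm moves only by the tool carry_out, never from a script. Its argument "series" is a list of rows, each an object with "jaw": the opening in per cent of the stroke, from 0 (shut) to 100 (fully open); "travel": the shift along the tool's x, y, z in units of 60 mm (1.0 is 60 mm), a list of three; "twist": the turn about the tool's z in units of 6 degrees (1.0 is 6 degrees). A call has 1 to 8 rows; each row shifts and turns the commanded pose from where the row before left it, along the tool's axes as they then stand; what a row does not reach is not made up. A row lasts 1/8 s, in which the tool goes at most 62.5 mm and 10.7 degrees, less where a joint would pass 70% of its speed; a pose out of reach is approached as far as the arm can. A call is refused whole if a number of a shift passes 1 or a number of a turn 1, either way. A call with a gripper value outside its range is refused whole. The fingers move at their own pace and stop on an object; "squeeze" is the grip in N (left out, the last holds). Time passes only in rows, so rows that do not move let the fingers close. It gives the time, the measured TCP pose, the force and the opening at its end, in the units of the state.
- robot.observe(): the state, without advancing time (a new reading comes with each control period).
- robot.read_camera(name): name is "scene" or "top" or "wrist"; returns the picture (420x560x3 uint8, blue, green, red); there is no depth.
- robot.calibration(name): a dict with "intrinsics" (3x3 intrinsics, pixels), "k1" (the pictures are not rectified: a ray, as slopes to the right and down, at radius r is drawn at 1 + k1 r^2 times it, then the intrinsics apply), "cam_to_world" (4x4, takes a point from camera to world coordinates); the wrist camera has in their place "tool_from_camera" (4x4, takes a point from camera to tool coordinates, whose origin is the TCP and whose axes are the flange's). Camera axes: x right, y up, looking along -z (the intrinsics and any distortion apply to the point x, -y, -z); pixel columns grow to the right and rows downward; lengths in m; the calibration is good to about 2 mm. A picture is of the moment at which its call begins: read the wrist's pose just before it. calibration takes no time and is no camera call.
- robot.hand_in(): hands the job in, once; it reports no verdict.
Trained networks look in the newest picture that a camera, given by its name, has taken for a name from the list of things; names that differ only in an ending like _2 or _b are one class to them, and where a whole thing is asked for, a point or a joint stands for the part that bears it (a point fixed in the world has none). Each returns a list of dicts, best first, with "score" (0 to 1); they miss things now and then, are a little off and sometimes report something else, mostly with a low value. They report only what shows in the picture. A call takes as long as a camera call. They do not tell look-alikes from the thing itself.
- robot.regions_of(camera, query): "pixels" (420x560 bool, what is visible of it) and "xy" ([column, row] in pixels, amid what is visible of it).
The state is a dict: "time": time; "qpos": joint angles; "qvel": joint speeds; "joint_efforts": joint torques, N m; "tool_pos": TCP position; "tool_rot": TCP orientation; "contact_force": force on the tool from outside, world axes, zero at the start; "torque": the same for the moment, N m; "opening": finger opening in m.
Only numpy, scipy, OpenCV 4.12 (cv2) and the standard library are available. Lean on these libraries where they do the work, as an engineer would, in place of code of your own. Each camera call takes 0.05 s, during which the arm holds its last target. There are 200 camera calls.

## Working session

There is one attempt and no reset: what is moved stays moved. The work goes in short steps, Python scripts to look and compute and a tool call to move; the robot and the scene stay as the last step left them, time stands still between calls to the robot, and variables do not carry over. Pictures are saved under pics/ and viewed, about 8 in all and at most 12, crops included, and the job is handed in when it is done.

Besides the shell and the picture viewer there is one more tool, called after ">>>" by a JSON object that holds its "name" and its "arguments", one argument or row to a line. carry_out: Moves the arm, as the interface text tells. Its arguments: {"type":"object","properties":{"series":{"type":"array"},"squeeze":{"type":"number"}},"required":["series"]}

```bash
mkdir -p pics
cat > h.py <<'E'
import numpy as np, cv2
from cell import robot
def ray(cam,px):
    c=robot.calibration(cam);K=np.array(c["intrinsics"]);k=c["k1"]
    d=np.array([(px[0]-K[0,2])/K[0,0],(px[1]-K[1,2])/K[1,1]]);u=d.copy()
    for _ in range(20): u=d/(1+k*(u@u))
    T=np.array(c["cam_to_world"]); return T[:3,3],T[:3,:3]@np.array([u[0],-u[1],-1])
def at(cam,px,z):
    o,d=ray(cam,px); return o+d*(z-o[2])/d[2]
def proj(cam,p):
    c=robot.calibration(cam);K=np.array(c["intrinsics"]);T=np.array(c["cam_to_world"])
    q=T[:3,:3].T@(np.array(p)-T[:3,3]);u=np.array([q[0],-q[1]])/-q[2];u=u*(1+c["k1"]*(u@u))
    return u*[K[0,0],K[1,1]]+K[:2,2]
def shot(cam,name,crop=None,s=1):
    im=np.array(robot.read_camera(cam))
    if crop: im=im[crop[1]:crop[3],crop[0]:crop[2]]
    cv2.imwrite(f"pics/{name}.png",cv2.resize(im,None,fx=s,fy=s)); return im
E
python3 - <<'E'
from h import *
np.set_printoptions(precision=3,suppress=True)
a=robot.read_camera("scene");b=robot.read_camera("top")
cv2.imwrite("pics/top.png",cv2.resize(b,None,fx=1.4,fy=1.4));cv2.imwrite("pics/scene.png",cv2.resize(a,None,fx=1.4,fy=1.4))
for c in("top","scene"):
    k=robot.calibration(c);print(c,k["cam_to_world"],k["k1"])
for n in ["large_cup","medium_cup_1","small_cup_1","row_small_floor","row_medium_floor","row_large_floor","sample_jar","black_loupe","purple_jar"]:
    for r in robot.regions_of("top",n): print(n,round(r["score"],2),np.round(r["xy"]),int(r["pixels"].sum()),at("top",r["xy"],0.0)[:2])
o=robot.observe();print(o)
E
```

```text
top [[-0.027  0.994 -0.101  0.372]
 [-0.999 -0.029 -0.022 -0.14 ]
 [-0.025  0.101  0.995  1.166]
 [ 0.     0.     0.     1.   ]] -0.09355137927024822
scene [[-0.896  0.335 -0.293  0.166]
 [-0.445 -0.678  0.585  0.474]
 [-0.003  0.654  0.757  0.828]
 [ 0.     0.     0.     1.   ]] 0.05385087482801788
large_cup 0.48 [354. 221.] 82 [ 0.489 -0.303]
large_cup 0.38 [182. 197.] 1725 [0.56 0.12]
large_cup 0.32 [311. 211.] 97 [ 0.517 -0.198]
large_cup 0.26 [227. 202.] 1380 [0.545 0.007]
medium_cup_1 0.62 [356. 227.] 167 [ 0.473 -0.308]
small_cup_1 0.81 [318. 204.] 314 [ 0.533 -0.216]
small_cup_1 0.8 [358. 298.] 351 [ 0.302 -0.306]
small_cup_1 0.66 [391. 293.] 420 [ 0.311 -0.386]
row_small_floor 0.75 [225. 201.] 1411 [0.547 0.012]
row_medium_floor 0.81 [180. 198.] 1765 [0.557 0.124]
row_large_floor 0.82 [270. 195.] 2020 [ 0.558 -0.1  ]
row_large_floor 0.57 [350. 224.] 149 [ 0.482 -0.294]
sample_jar 0.73 [374. 251.] 338 [ 0.414 -0.35 ]
sample_jar 0.26 [356. 197.] 150 [ 0.547 -0.311]
sample_jar 0.15 [352. 226.] 107 [ 0.476 -0.299]
black_loupe 0.61 [354. 194.] 128 [ 0.556 -0.306]
purple_jar 0.49 [310. 236.] 271 [ 0.455 -0.195]
{'time': 0.55, 'qpos': array([-1.321,  0.342,  1.524, -0.   ,  1.275, -0.146]), 'qvel': array([ 0.001, -0.001, -0.001,  0.001, -0.   , -0.   ]), 'joint_efforts': array([ -0.001, -43.087, -24.436,   0.072,   0.048,  -0.   ]), 'tool_pos': array([ 0.202, -0.484,  0.227]), 'tool_rot': array([3.142, 0.   , 0.396]), 'contact_force': array([0.293, 0.669, 0.274]), 'torque': array([ 0.008, -0.009,  0.021]), 'opening': 0.09162197335946745}
```

View pics/top.png

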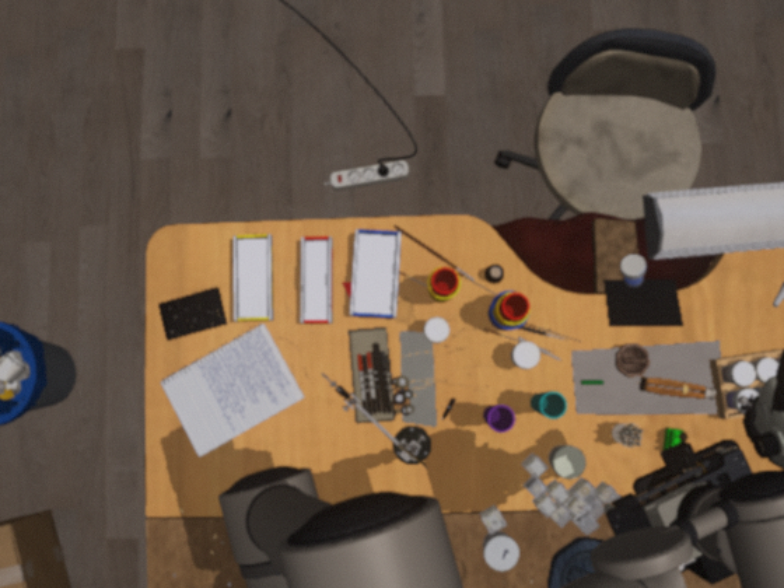

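View pics/scene.png

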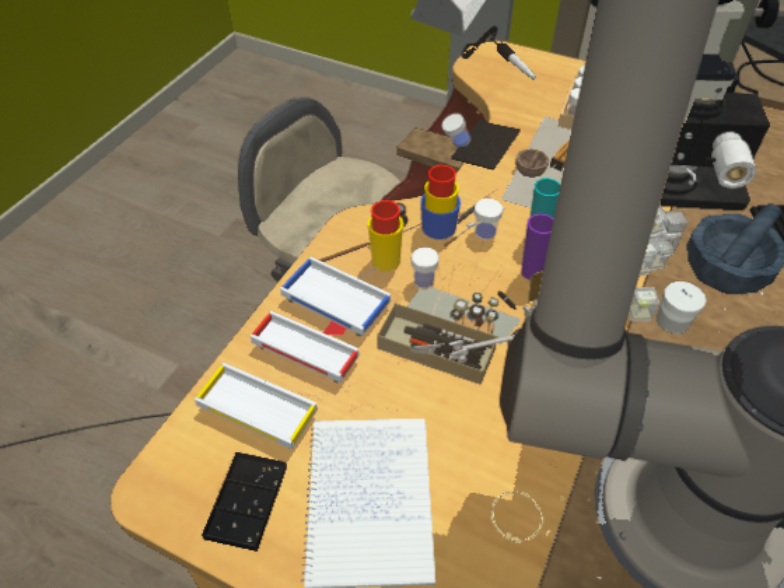

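The top view shows the nest of two at (317,202) and the nest of three at (366,221), in unscaled pixels. The rows run yellow, red, blue at columns 180, 226 and 268. The purple (357,299) and turquoise (393,289) tall cups are look-alikes and not meant. Next I fit silhouettes to get positions.

```bash
cat >> h.py <<'E'
from scipy.optimize import minimize
def wristpose():
    o=robot.observe();from scipy.spatial.transform import Rotation as R
    T=np.eye(4);T[:3,:3]=R.from_euler("xyz",o["tool_rot"]).as_matrix();T[:3,3]=o["tool_pos"];return T
_T=None
def setw(): 
    global _T; _T=wristpose()
_cal=robot.calibration
class RC: pass
def calib(n):
    c=dict(_cal(n))
    if n=="wrist": c["cam_to_world"]=_T@np.array(c["tool_from_camera"])
    return c
def projm(c,P):
    K=np.array(c["intrinsics"]);T=np.array(c["cam_to_world"])
    q=(np.asarray(P)-T[:3,3])@T[:3,:3];u=np.stack([q[:,0],-q[:,1]],1)/-q[:,2:3];u=u*(1+c["k1"]*(u**2).sum(1,keepdims=True))
    return u*[K[0,0],K[1,1]]+K[:2,2]
def fit(cam,mask,pts,x0):
    """pts(params)->Nx3 whose hull is the silhouette; IoU fit to mask hull"""
    c=calib(cam);m=cv2.resize(mask.astype(np.float32),None,fx=1,fy=1)
    def sil(p):
        h=cv2.convexHull(np.round((projm(c,pts(p)))*64).astype(np.int32))
        im=np.zeros((mask.shape[0]*4,mask.shape[1]*4),np.uint8);h=np.round((h/64.+.5)*4*16-8).astype(np.int32)
        cv2.fillConvexPoly(im,h,255,cv2.LINE_8,4);return cv2.resize(im,mask.shape[::-1],interpolation=cv2.INTER_AREA)/255.
    def cost(p): s=sil(p);return 1-np.minimum(s,m).sum()/np.maximum(s,m).sum()
    x0=np.array(x0,float);S=np.vstack([x0]+[x0+d for d in np.diag([.012,.012,.06][:len(x0)])])
    for _ in range(2):
        r=minimize(cost,x0,method="Nelder-Mead",options=dict(initial_simplex=S,xatol=1e-4,fatol=1e-5));x0=r.x;S=np.vstack([x0]+[x0+d for d in np.diag([-.004,.004,.03][:len(x0)])])
    return r.x,1-r.fun
A=np.linspace(0,2*np.pi,48,endpoint=False)
def cup(z1,d1,z0,d0):
    return lambda p:np.vstack([np.stack([p[0]+d/2*np.cos(A),p[1]+d/2*np.sin(A),0*A+z],1) for z,d in((z1,d1),(z0,d0))])
def row(W,zb=.0145):
    def f(p):
        c,s=np.cos(p[2]),np.sin(p[2]);return np.array([[p[0]+c*a*.075-s*b*W/2,p[1]+s*a*.075+c*b*W/2,z] for a in(-1,1) for b in(-1,1) for z in(zb,.0295)])
    return f
def hullmask(m):
    m=m.astype(np.uint8);n,l,st,_=cv2.connectedComponentsWithStats(m);m=(l==1+np.argmax(st[1:,4])).astype(np.uint8)
    h=cv2.convexHull(cv2.findNonZero(m));o=np.zeros_like(m);cv2.fillConvexPoly(o,h,1);return o
def colour(im,name):
    H,S,V=cv2.split(cv2.cvtColor(im,cv2.COLOR_BGR2HSV));ok=(S>120)&(V>40)
    return ok&{"red":(H<7)|(H>172),"yellow":(H>21)&(H<35),"blue":(H>105)&(H<128)}[name]
E
python3 - <<'E'
from h import *
np.set_printoptions(precision=4,suppress=True)
for cam in("top","scene"):
    im=np.array(robot.read_camera(cam));c=calib(cam)
    for n,g,zt in(("n3",(.49,-.30),.118),("n2",(.53,-.2),.114)):
        u=projm(c,np.array([[*g,zt]]))[0].astype(int);m=np.zeros(im.shape[:2],bool);r=32
        m[u[1]-r:u[1]+r,u[0]-r:u[0]+r]=colour(im,"red")[u[1]-r:u[1]+r,u[0]-r:u[0]+r]
        hm=hullmask(m);print(cam,n,hm.sum(),*fit(cam,hm,cup(zt,.044,zt-.029,.041),g))
    for n,W,g in(("small",.053,(.545,.01,0)),("medium",.066,(.55,.12,0)),("large",.079,(.55,-.1,0))):
        rs=robot.regions_of(cam,f"row_{n}_floor")
        for r in rs[:1]: print(cam,n,round(r["score"],2),*fit(cam,hullmask(r["pixels"]),row(W),g))
    for n,h,d in(("sample_jar",.058,.046),("black_loupe",.03,.034),("purple_jar",.058,.042)):
        for r in robot.regions_of(cam,n)[:1]: print(cam,n,round(r["score"],2),at(cam,r["xy"],h*.8)[:2])
E
```

```text
top n3 298 [ 0.4813 -0.3176] 0.8725020397375346
top n2 274 [ 0.5255 -0.2078] 0.8391583195215104
top small 0.78 [ 0.5473  0.0088 -0.0221] 0.9731492622379835
top medium 0.97 [0.555  0.1178 0.0024] 0.9653060999171956
top large 0.89 [ 0.5552 -0.0941 -0.0827] 0.9543688597391417
top sample_jar 0.71 [ 0.4168 -0.3443]
top black_loupe 0.65 [ 0.5483 -0.3012]
top purple_jar 0.48 [ 0.4526 -0.1894]
scene n3 1377 [ 0.5099 -0.2569] 0.2969121410616633
scene n2 1018 [ 0.5245 -0.2118] 0.4153878729547642
scene small 0.57 [ 0.5462  0.0083 -0.0234] 0.954937670672671
scene medium 0.82 [0.554  0.1197 0.0036] 0.9458493859509303
scene large 0.76 [ 0.554  -0.0938 -0.0905] 0.9289312490737103
scene black_loupe 0.5 [ 0.5396 -0.2955]
scene purple_jar 0.74 [ 0.4539 -0.1902]
```

>>> {"name": "carry_out", "arguments": {
  "series": [
    {"jaw":100,"travel":[0.89,-0.12,0],"twist":0},
    {"jaw":100,"travel":[0.89,-0.12,0],"twist":0},
    {"jaw":100,"travel":[0.89,-0.12,0],"twist":0},
    {"jaw":100,"travel":[0.89,-0.12,0],"twist":0},
    {"jaw":80,"travel":[0.89,-0.14,0],"twist":1},
    {"jaw":80,"travel":[0.89,-0.04,0],"twist":1},
    {"jaw":80,"travel":[0,0,0],"twist":1},
    {"jaw":80,"travel":[0,0,0],"twist":0.9}
  ],
  "squeeze": 15
}}

```text
time: 2.25
tool_pos: [0.4856, -0.3289, 0.2263]
tool_rot: [-3.141, 0.001, -0.014]
contact_force: [0.2, 0.1, -0.8]
opening: 0.074
```

Run:
```python
from h import *
np.set_printoptions(precision=4,suppress=True)
setw();im=shot("wrist","w1");c=calib("wrist");print(_T,c["tool_from_camera"])
for n,g,z in(("n3",(.481,-.3176),.118),("n2",(.5255,-.208),.114)): print(n,projm(c,np.array([[*g,z]])))
o=robot.observe();print(o["time"],o["tool_pos"],o["tool_rot"],o["opening"])
```

```text
Traceback (most recent call last):
NameError: name '_T' is not defined
```

View pics/w1.png

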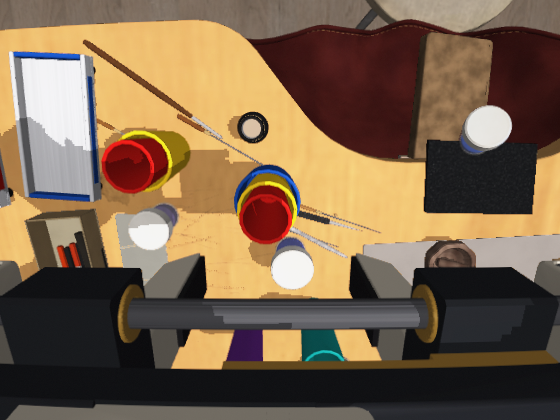

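The wrist view shows the three-nest's red rim at about (266,218) and the two-nest's at (136,165). The jar is at (292,266) and the loupe at (252,127).

```bash
cat > wf.py <<'E'
import sys
from h import *
import h
np.set_printoptions(precision=4,suppress=True)
def wfit(items,save=None):
    setw();im=np.array(robot.read_camera("wrist"));c=calib("wrist")
    if save: cv2.imwrite(f"pics/{save}.png",im)
    for n,col,g,zt,zb,d1,d0 in items:
        u=projm(c,np.array([[*g,zt]]))[0];u=np.clip(u,0,[559,419]).astype(int);m=np.zeros(im.shape[:2],bool);r=60
        s=np.s_[max(u[1]-r,0):u[1]+r,max(u[0]-r,0):u[0]+r];m[s]=colour(im,col)[s];hm=hullmask(m)
        x,q=fit("wrist",hm,cup(zt,d1,zb,d0),g)
        T=h._T;dl=T[:3,:3].T@(np.array([*x,0])-[*T[:2,3],0])
        print(n,"area",hm.sum(),"xy",x,"iou",round(q,3),"tool dxy units",dl[:2]/.06,"z",T[2,3],"cx",np.round(projm(c,np.array([[*x,zt]]))[0]))
    o=robot.observe();print(o["time"],o["tool_pos"],o["tool_rot"],o["opening"])
def go(p,yaw):
    """shift (units) from the measured pose to p, and twist"""
    T=wristpose();print("shift",T[:3,:3].T@(np.array(p)-T[:3,3])/.06,"twist",-np.degrees(yaw-np.arctan2(T[1,0],T[0,0]))/6)
E
python3 - <<'E'
from wf import *
wfit([("s1","red",(.481,-.3176),.118,.089,.044,.041),("s2","red",(.5255,-.208),.114,.085,.044,.041),
("m1","yellow",(.481,-.3176),.089,.060,.055,.052),("m2","yellow",(.5255,-.208),.085,.0,.055,.046)])
E
```

```text
s1 area 2436 xy [ 0.4823 -0.3188] iou 0.956 tool dxy units [-0.0535 -0.1712] z 0.2264488169328801 cx [265. 218.]
s2 area 2873 xy [ 0.5258 -0.2101] iou 0.94 tool dxy units [ 0.6383 -1.9954] z 0.2264488169328801 cx [128. 167.]
m1 area 2512 xy [ 0.4839 -0.3199] iou 0.817 tool dxy units [-0.0264 -0.1532] z 0.2264488169328801 cx [267. 207.]
m2 area 2986 xy [ 0.5266 -0.2112] iou 0.769 tool dxy units [ 0.6515 -1.9778] z 0.2264488169328801 cx [143. 161.]
2.35 [ 0.4851 -0.3293  0.2265] [-3.1415  0.0002 -0.0127] 0.07340631527699494
```

>>> {"name": "carry_out", "arguments": {
  "series": [
    {"jaw":80,"travel":[-0.05,-0.17,0.8],"twist":0},
    {"jaw":80,"travel":[0,0,0.8],"twist":0},
    {"jaw":80,"travel":[0,0,0.6],"twist":0},
    {"jaw":80,"travel":[0,0,0],"twist":0},
    {"jaw":20,"travel":[0,0,0],"twist":0},
    {"jaw":20,"travel":[0,0,0],"twist":0},
    {"jaw":20,"travel":[0,0,0],"twist":0},
    {"jaw":20,"travel":[0,0,0],"twist":0}
  ],
  "squeeze": 15
}}

```text
time: 3.35
tool_pos: [0.4824, -0.3196, 0.0957]
tool_rot: [3.14, -0.001, -0.012]
contact_force: [-0.3, 0.5, 2.8]
opening: 0.0421
```

>>> {"name": "carry_out", "arguments": {
  "series": [
    {"jaw":20,"travel":[0,0,-0.4],"twist":0},
    {"jaw":20,"travel":[0,0,-0.9],"twist":0},
    {"jaw":20,"travel":[0,0,-0.9],"twist":0.1},
    {"jaw":20,"travel":[0.2,-0.6,0],"twist":0},
    {"jaw":20,"travel":[0.28,-0.95,0],"twist":0},
    {"jaw":20,"travel":[0.28,-0.95,0],"twist":0},
    {"jaw":20,"travel":[0.28,-0.95,0],"twist":0},
    {"jaw":20,"travel":[0.28,-0.95,0],"twist":0}
  ]
}}

```text
time: 4.35
tool_pos: [0.5676, -0.0553, 0.227]
tool_rot: [3.141, -0.0, -0.023]
contact_force: [-0.2, -0.2, -0.5]
opening: 0.042
```

>>> {"name": "carry_out", "arguments": {
  "series": [
    {"jaw":20,"travel":[0.27,-0.95,0],"twist":0},
    {"jaw":20,"travel":[0,0,0],"twist":0},
    {"jaw":20,"travel":[0,0,0],"twist":0}
  ]
}}

```text
time: 4.72
tool_pos: [0.5846, -0.0007, 0.2266]
tool_rot: [3.141, 0.0, -0.022]
contact_force: [0.4, 0.6, -0.2]
opening: 0.042
```

Run:
```python
from wf import *
import h
setw();im=shot("wrist","w2");c=calib("wrist")
print(projm(c,row(.053)([.547,.0085,-.023])).round())
for n,W,g in(("small",.053,(.547,.0085,-.023)),("medium",.066,(.5545,.119,.003))):
  for r in robot.regions_of("wrist",f"row_{n}_floor")[:1]: print(n,r["score"],r["xy"],*fit("wrist",hullmask(r["pixels"]),row(W),g))
go((.582,.0077,.107),-.023);print(h._T[:3,3],robot.observe()["time"])
```

```text
[[292. 280.]
 [293. 286.]
 [248. 280.]
 [247. 286.]
 [294. 154.]
 [295. 155.]
 [245. 154.]
 [244. 155.]]
small 0.89 [268.8, 178.7] [ 0.5474  0.0081 -0.0476] 0.5240402406019402
medium 0.96 [168.5, 208.2] [0.5556 0.118  0.0032] 0.876324101102547
shift [-0.047  -0.161   1.9961] twist -0.01892804856405473
[ 0.5846 -0.0007  0.2266] 4.875
```

View pics/w2.png

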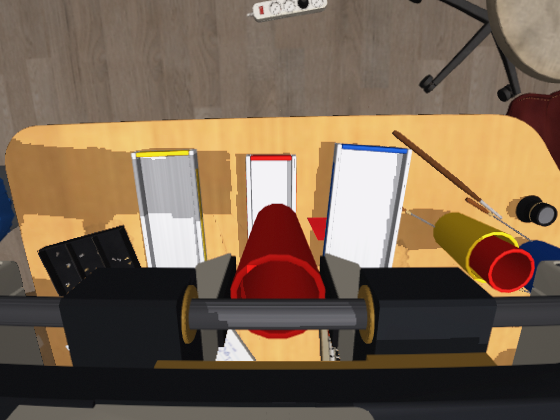

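The red cup is held over its lane, and the lane's far end at (247–296,155) agrees with the prediction. Now lowering.

>>> {"name": "carry_out", "arguments": {
  "series": [
    {"jaw":20,"travel":[-0.05,-0.155,0.5],"twist":0},
    {"jaw":20,"travel":[0,0,0.7],"twist":0},
    {"jaw":20,"travel":[0,0,0.6],"twist":0},
    {"jaw":20,"travel":[0,0,0.17],"twist":0},
    {"jaw":20,"travel":[0,0,0],"twist":0},
    {"jaw":20,"travel":[0,0,0.03],"twist":0},
    {"jaw":20,"travel":[0,0,0.02],"twist":0},
    {"jaw":20,"travel":[0,0,0],"twist":0}
  ]
}}

```text
time: 5.88
tool_pos: [0.5823, 0.0088, 0.1061]
tool_rot: [3.141, -0.001, -0.023]
contact_force: [-0.7, 0.2, -1.3]
opening: 0.0422
```

>>> {"name": "carry_out", "arguments": {
  "series": [
    {"jaw":20,"travel":[0,0.01,0.02],"twist":0},
    {"jaw":20,"travel":[0,0,0.02],"twist":0},
    {"jaw":20,"travel":[0,0,0],"twist":0}
  ]
}}

```text
time: 6.25
tool_pos: [0.5832, 0.0083, 0.1049]
tool_rot: [3.141, -0.003, -0.023]
contact_force: [-0.4, 0.9, 8.0]
opening: 0.0421
```

>>> {"name": "carry_out", "arguments": {
  "series": [
    {"jaw":75,"travel":[0,0,0],"twist":0},
    {"jaw":75,"travel":[0,0,0],"twist":0},
    {"jaw":75,"travel":[0,0,0],"twist":0},
    {"jaw":75,"travel":[0,0,-0.5],"twist":0},
    {"jaw":75,"travel":[0,0,-0.6],"twist":0},
    {"jaw":75,"travel":[-0.2,0.9,-0.4],"twist":0},
    {"jaw":75,"travel":[-0.3,0.95,0],"twist":0},
    {"jaw":75,"travel":[-0.3,0.95,0],"twist":0}
  ]
}}

```text
time: 7.25
tool_pos: [0.5296, -0.1601, 0.1933]
tool_rot: [3.141, -0.001, -0.022]
contact_force: [0.9, -0.6, 0.1]
opening: 0.069
```

>>> {"name": "carry_out", "arguments": {
  "series": [
    {"jaw":75,"travel":[-0.07,0.86,0],"twist":0},
    {"jaw":75,"travel":[0,0,0],"twist":0}
  ]
}}

```text
time: 7.5
tool_pos: [0.524, -0.2136, 0.1928]
tool_rot: [3.141, 0.0, -0.028]
contact_force: [-0.2, 0.7, 0.4]
opening: 0.069
```

Run:
```python
from wf import *
wfit([("s2","red",(.5258,-.2101),.114,.085,.044,.041),("m1","yellow",(.482,-.319),.089,.060,.055,.052)],"w3")
go((.5258,-.2101,.092),-.023)
```

```text
s2 area 3095 xy [ 0.5262 -0.2089] iou 0.936 tool dxy units [ 0.0352 -0.0801] z 0.19280689953807267 cx [271. 223.]
m1 area 3191 xy [ 0.4842 -0.317 ] iou 0.817 tool dxy units [-0.6139  1.741 ] z 0.19280689953807267 cx [402. 257.]
7.55 [ 0.5243 -0.2116  0.1927] [-3.1412  0.0005 -0.0263] 0.06888078807622491
shift [ 0.0258 -0.0244  1.6786] twist -0.03173677597918701
```

>>> {"name": "carry_out", "arguments": {
  "series": [
    {"jaw":75,"travel":[0.03,-0.04,0.8],"twist":0},
    {"jaw":75,"travel":[0,0,0.6],"twist":0},
    {"jaw":75,"travel":[0,0,0.29],"twist":0},
    {"jaw":75,"travel":[0,0,0],"twist":0},
    {"jaw":20,"travel":[0,0,0],"twist":0},
    {"jaw":20,"travel":[0,0,0],"twist":0},
    {"jaw":20,"travel":[0,0,0],"twist":0},
    {"jaw":20,"travel":[0,0,0],"twist":0}
  ]
}}

```text
time: 8.55
tool_pos: [0.527, -0.2081, 0.0924]
tool_rot: [3.141, -0.001, -0.023]
contact_force: [0.4, -0.6, 3.0]
opening: 0.042
```

>>> {"name": "carry_out", "arguments": {
  "series": [
    {"jaw":20,"travel":[0,0,-0.4],"twist":0},
    {"jaw":20,"travel":[0,0,-0.9],"twist":0},
    {"jaw":20,"travel":[0,0,-0.8],"twist":0},
    {"jaw":20,"travel":[-0.1,-0.8,0],"twist":0},
    {"jaw":20,"travel":[-0.1,-0.95,0],"twist":0},
    {"jaw":20,"travel":[-0.1,-0.95,0],"twist":0},
    {"jaw":20,"travel":[-0.03,-0.9,0],"twist":0},
    {"jaw":20,"travel":[0,0,0.3],"twist":0}
  ]
}}

```text
time: 9.55
tool_pos: [0.5122, 0.0121, 0.2008]
tool_rot: [-3.141, -0.003, -0.018]
contact_force: [-0.4, 0.4, -1.6]
opening: 0.0426
```

>>> {"name": "carry_out", "arguments": {
  "series": [
    {"jaw":20,"travel":[0,0,0.6],"twist":0},
    {"jaw":20,"travel":[0,0,0.4],"twist":0},
    {"jaw":20,"travel":[0,0,0],"twist":0}
  ]
}}

```text
time: 9.93
tool_pos: [0.5105, 0.0088, 0.1382]
tool_rot: [-3.141, 0.004, -0.023]
contact_force: [0.1, -0.6, -0.3]
opening: 0.0423
```

Run:
```python
from wf import *
go((.512,.0085,.106),-.023);print(robot.observe()["tool_pos"]);shot("wrist","w4")
```

```text
shift [0.0273 0.0039 0.537 ] twist -0.0012615987553577528
[0.5105 0.0088 0.1382]
```

View pics/w4.png

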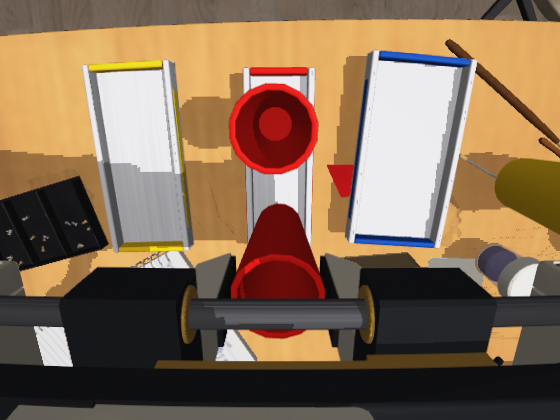

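The first red cup stands upright inside the lane at (274,128), and the second is over the near half. Lowering it now.

>>> {"name": "carry_out", "arguments": {
  "series": [
    {"jaw":20,"travel":[0.03,0,0.35],"twist":0},
    {"jaw":20,"travel":[0,0,0.15],"twist":0},
    {"jaw":20,"travel":[0,0,0.03],"twist":0},
    {"jaw":20,"travel":[0,0,0.02],"twist":0},
    {"jaw":20,"travel":[0,0,0],"twist":0}
  ]
}}

```text
time: 10.6
tool_pos: [0.5139, 0.0085, 0.1072]
tool_rot: [3.141, -0.001, -0.023]
contact_force: [0.7, -0.0, -0.8]
opening: 0.0423
```

>>> {"name": "carry_out", "arguments": {
  "series": [
    {"jaw":20,"travel":[0,0,0.02],"twist":0},
    {"jaw":20,"travel":[0,0,0.02],"twist":0},
    {"jaw":20,"travel":[0,0,0],"twist":0}
  ]
}}

```text
time: 10.98
tool_pos: [0.5147, 0.0083, 0.1057]
tool_rot: [3.141, -0.003, -0.023]
contact_force: [-0.7, -0.0, 7.4]
opening: 0.0423
```

>>> {"name": "carry_out", "arguments": {
  "series": [
    {"jaw":75,"travel":[0,0,0],"twist":0},
    {"jaw":75,"travel":[0,0,0],"twist":0},
    {"jaw":75,"travel":[0,0,0],"twist":0},
    {"jaw":75,"travel":[0,0,-0.5],"twist":0},
    {"jaw":85,"travel":[0,0,-0.6],"twist":0},
    {"jaw":85,"travel":[0.06,0.9,-0.2],"twist":0},
    {"jaw":85,"travel":[0.07,0.95,0],"twist":0},
    {"jaw":85,"travel":[0.07,0.95,0],"twist":0}
  ]
}}

```text
time: 11.98
tool_pos: [0.5218, -0.1612, 0.1826]
tool_rot: [3.141, -0.001, -0.022]
contact_force: [0.7, 0.1, -0.0]
opening: 0.0781
```

>>> {"name": "carry_out", "arguments": {
  "series": [
    {"jaw":85,"travel":[0.07,0.82,0.2],"twist":0},
    {"jaw":85,"travel":[0,0,0],"twist":0}
  ]
}}

```text
time: 12.22
tool_pos: [0.524, -0.212, 0.1689]
tool_rot: [-3.141, 0.002, -0.027]
contact_force: [0.5, 0.2, -0.9]
opening: 0.0781
```

Run:
```python
from wf import *
wfit([("m2","yellow",(.5262,-.209),.085,.0,.055,.046)])
go((.5262,-.2092,.060),.003)
```

```text
m2 area 4519 xy [ 0.526  -0.2091] iou 0.971 tool dxy units [ 0.0314 -0.0497] z 0.1689120094211585 cx [274. 221.]
12.275 [ 0.5242 -0.2101  0.1693] [-3.1406  0.0016 -0.026 ] 0.07856352741669251
shift [ 0.0362 -0.0138  1.8223] twist -0.2765158820479516
```

>>> {"name": "carry_out", "arguments": {
  "series": [
    {"jaw":85,"travel":[0.03,-0.03,0.8],"twist":-0.25},
    {"jaw":85,"travel":[0,0,0.7],"twist":0},
    {"jaw":85,"travel":[0,0,0.32],"twist":0},
    {"jaw":85,"travel":[0,0,0],"twist":0},
    {"jaw":30,"travel":[0,0,0],"twist":0},
    {"jaw":30,"travel":[0,0,0],"twist":0},
    {"jaw":30,"travel":[0,0,0],"twist":0},
    {"jaw":30,"travel":[0,0,0],"twist":0}
  ]
}}

```text
time: 13.28
tool_pos: [0.5272, -0.2076, 0.062]
tool_rot: [3.141, -0.002, 0.003]
contact_force: [-0.6, -0.7, 4.5]
opening: 0.0534
```

>>> {"name": "carry_out", "arguments": {
  "series": [
    {"jaw":30,"travel":[0,0,-0.5],"twist":0},
    {"jaw":30,"travel":[0,0,-1],"twist":0},
    {"jaw":30,"travel":[0,0,-1],"twist":0},
    {"jaw":30,"travel":[0.17,-0.7,0],"twist":0},
    {"jaw":30,"travel":[0.18,-0.95,0],"twist":0},
    {"jaw":30,"travel":[0.18,-0.95,0],"twist":0},
    {"jaw":30,"travel":[0.18,-0.95,0],"twist":0},
    {"jaw":30,"travel":[0.18,-0.95,0],"twist":0}
  ]
}}

```text
time: 14.28
tool_pos: [0.5792, 0.0648, 0.2111]
tool_rot: [3.142, 0.0, 0.003]
contact_force: [0.6, -0.0, -0.6]
opening: 0.0533
```

>>> {"name": "carry_out", "arguments": {
  "series": [
    {"jaw":30,"travel":[0.18,-0.95,0],"twist":0},
    {"jaw":30,"travel":[0,0,0.8],"twist":0},
    {"jaw":30,"travel":[0,0,0.8],"twist":0},
    {"jaw":30,"travel":[0,0,0],"twist":0},
    {"jaw":30,"travel":[0,0,0],"twist":0}
  ]
}}

```text
time: 14.9
tool_pos: [0.5909, 0.1199, 0.1168]
tool_rot: [-3.141, -0.002, 0.003]
contact_force: [0.3, 0.4, 0.2]
opening: 0.0535
```

Run:
```python
from wf import *
go((.5905,.1185,.0805),.003);print(robot.observe()["tool_pos"]);setw();r=robot.read_camera("wrist");
c=calib("wrist");im=np.array(r)
for p in projm(c,row(.066)([.5545,.119,.003])): cv2.circle(im,tuple(int(v) for v in p),2,(0,255,0),-1)
cv2.imwrite("pics/w5.png",im)
```

```text
shift [-0.0082  0.0228  0.6058] twist -0.0031100761158343484
[0.5909 0.1199 0.1168]
```

View pics/w5.png

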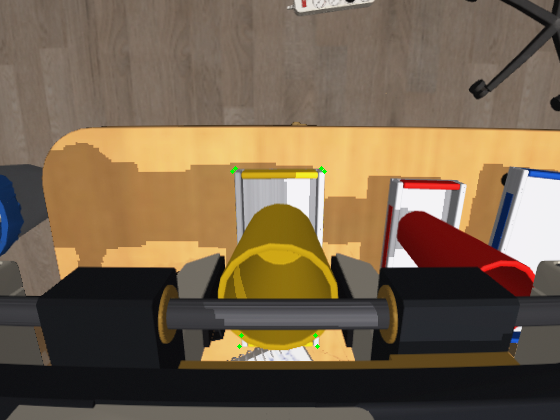

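The projected lane outline matches the picture (far wall at row 172, columns 236–324). The yellow cup is in line with it.

>>> {"name": "carry_out", "arguments": {
  "series": [
    {"jaw":30,"travel":[0,0.025,0.35],"twist":0},
    {"jaw":30,"travel":[0,0,0.2],"twist":0},
    {"jaw":30,"travel":[0,0,0.04],"twist":0},
    {"jaw":30,"travel":[0,0,0.02],"twist":0},
    {"jaw":30,"travel":[0,0,0.02],"twist":0},
    {"jaw":30,"travel":[0,0,0],"twist":0}
  ]
}}

```text
time: 15.7
tool_pos: [0.5911, 0.1183, 0.0793]
tool_rot: [3.141, -0.004, 0.003]
contact_force: [-0.9, -1.1, 6.0]
opening: 0.0535
```

>>> {"name": "carry_out", "arguments": {
  "series": [
    {"jaw":80,"travel":[0,0,0],"twist":0},
    {"jaw":80,"travel":[0,0,0],"twist":0},
    {"jaw":80,"travel":[0,0,0],"twist":0},
    {"jaw":80,"travel":[0,0,-0.5],"twist":0},
    {"jaw":85,"travel":[0,0,-0.8],"twist":0},
    {"jaw":85,"travel":[-0.1,0.3,-0.4],"twist":0},
    {"jaw":85,"travel":[-0.24,0.98,0],"twist":0},
    {"jaw":85,"travel":[-0.24,0.98,0],"twist":0}
  ]
}}

```text
time: 16.7
tool_pos: [0.5551, -0.0182, 0.1796]
tool_rot: [3.141, -0.001, 0.005]
contact_force: [0.4, 0.3, 0.3]
opening: 0.0783
```

>>> {"name": "carry_out", "arguments": {
  "series": [
    {"jaw":85,"travel":[-0.24,0.98,0],"twist":0},
    {"jaw":85,"travel":[-0.24,0.98,0],"twist":0},
    {"jaw":85,"travel":[-0.24,0.98,0],"twist":0},
    {"jaw":85,"travel":[-0.24,0.98,0],"twist":0},
    {"jaw":85,"travel":[-0.24,0.98,0],"twist":0},
    {"jaw":85,"travel":[0,0.1,0.2],"twist":0},
    {"jaw":85,"travel":[0,0,0],"twist":0}
  ]
}}

```text
time: 17.58
tool_pos: [0.4837, -0.3168, 0.1659]
tool_rot: [-3.139, 0.002, 0.002]
contact_force: [0.1, 0.8, -0.8]
opening: 0.0779
```

Run:
```python
from wf import *
wfit([("m1","yellow",(.4835,-.319),.089,.060,.055,.052),("L","blue",(.4835,-.319),.060,.0,.066,.059)],"w6")
go((.4835,-.319,.066),.003)
```

```text
m1 area 4726 xy [ 0.4811 -0.3189] iou 0.951 tool dxy units [-0.0428  0.0354] z 0.1658984291961994 cx [281. 229.]
L area 3699 xy [ 0.4807 -0.3183] iou 0.69 tool dxy units [-0.0507  0.0239] z 0.1658984291961994 cx [280. 218.]
17.625 [ 0.4843 -0.3162  0.1666] [-3.1399  0.0013  0.0034] 0.07793527736262384
shift [-0.0112  0.0496  1.6765] twist 0.0041166686469524235
```

>>> {"name": "carry_out", "arguments": {
  "series": [
    {"jaw":85,"travel":[-0.045,0.04,0.8],"twist":0},
    {"jaw":85,"travel":[0,0,0.5],"twist":0},
    {"jaw":85,"travel":[0,0,0.36],"twist":0},
    {"jaw":85,"travel":[0,0,0],"twist":0},
    {"jaw":30,"travel":[0,0,0],"twist":0},
    {"jaw":30,"travel":[0,0,0],"twist":0},
    {"jaw":30,"travel":[0,0,0],"twist":0},
    {"jaw":30,"travel":[0,0,0],"twist":0}
  ]
}}

```text
time: 18.62
tool_pos: [0.4821, -0.32, 0.0686]
tool_rot: [3.141, -0.001, 0.003]
contact_force: [-0.1, 2.0, 4.8]
opening: 0.0528
```

>>> {"name": "carry_out", "arguments": {
  "series": [
    {"jaw":30,"travel":[0,0,-0.5],"twist":0},
    {"jaw":30,"travel":[0,0,-1],"twist":0},
    {"jaw":30,"travel":[0,0,-1],"twist":0},
    {"jaw":30,"travel":[0.07,-0.7,0],"twist":0},
    {"jaw":30,"travel":[0.08,-0.95,0],"twist":0},
    {"jaw":30,"travel":[0.08,-0.95,0],"twist":0},
    {"jaw":30,"travel":[0.08,-0.95,0],"twist":0},
    {"jaw":30,"travel":[0.08,-0.95,0],"twist":0}
  ]
}}

```text
time: 19.62
tool_pos: [0.5041, -0.0481, 0.2178]
tool_rot: [3.141, -0.0, 0.003]
contact_force: [1.1, -0.2, -0.6]
opening: 0.0528
```

>>> {"name": "carry_out", "arguments": {
  "series": [
    {"jaw":30,"travel":[0.08,-0.95,0],"twist":0},
    {"jaw":30,"travel":[0.08,-0.95,0],"twist":0},
    {"jaw":30,"travel":[0.08,-0.9,0],"twist":0},
    {"jaw":30,"travel":[0,0,0.7],"twist":0},
    {"jaw":30,"travel":[0,0,0.8],"twist":0},
    {"jaw":30,"travel":[0,0,0],"twist":0},
    {"jaw":30,"travel":[0,0,0],"twist":0}
  ]
}}

```text
time: 20.5
tool_pos: [0.5192, 0.1181, 0.1293]
tool_rot: [-3.142, -0.002, 0.003]
contact_force: [0.1, -0.5, 0.7]
opening: 0.0526
```

Run:
```python
from wf import *
go((.5185,.1185,.083),.003);print(robot.observe()["tool_pos"],robot.observe()["opening"]);shot("wrist","w7")
```

```text
shift [-0.0131 -0.0062  0.7709] twist -0.002669236855961332
[0.5192 0.1181 0.1293] 0.05263747539857712
```

View pics/w7.png

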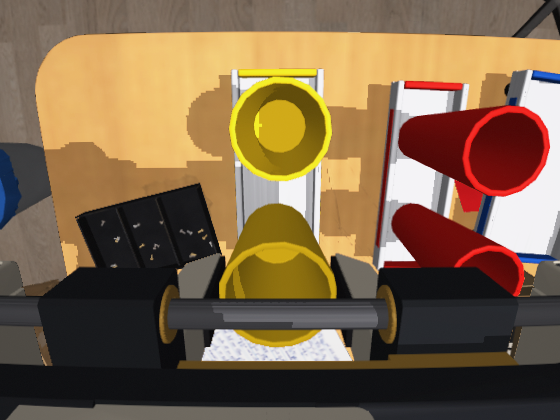

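The first yellow cup stands upright in its lane at (280,128), both red cups stand in theirs, and the second yellow cup is in line. Lowering.

>>> {"name": "carry_out", "arguments": {
  "series": [
    {"jaw":30,"travel":[-0.01,0,0.4],"twist":0},
    {"jaw":30,"travel":[0,0,0.3],"twist":0},
    {"jaw":30,"travel":[0,0,0.05],"twist":0},
    {"jaw":30,"travel":[0,0,0.02],"twist":0},
    {"jaw":30,"travel":[0,0,0.02],"twist":0},
    {"jaw":30,"travel":[0,0,0],"twist":0}
  ]
}}

```text
time: 21.3
tool_pos: [0.5187, 0.1184, 0.0819]
tool_rot: [-3.141, -0.003, 0.003]
contact_force: [0.5, 0.1, 5.9]
opening: 0.0529
```

>>> {"name": "carry_out", "arguments": {
  "series": [
    {"jaw":80,"travel":[0,0,0],"twist":0},
    {"jaw":80,"travel":[0,0,0],"twist":0},
    {"jaw":80,"travel":[0,0,0],"twist":0},
    {"jaw":80,"travel":[0,0,-0.5],"twist":0},
    {"jaw":95,"travel":[0,0,-0.8],"twist":0},
    {"jaw":95,"travel":[0,0.3,-0.4],"twist":0},
    {"jaw":95,"travel":[-0.09,0.98,0],"twist":0},
    {"jaw":95,"travel":[-0.09,0.98,0],"twist":0}
  ]
}}

```text
time: 22.3
tool_pos: [0.507, -0.0184, 0.1827]
tool_rot: [3.141, -0.001, 0.005]
contact_force: [0.7, -0.5, -1.1]
opening: 0.0872
```

>>> {"name": "carry_out", "arguments": {
  "series": [
    {"jaw":95,"travel":[-0.09,0.98,0],"twist":0},
    {"jaw":95,"travel":[-0.09,0.98,0],"twist":0},
    {"jaw":95,"travel":[-0.09,0.98,0],"twist":0},
    {"jaw":95,"travel":[-0.09,0.98,0],"twist":0},
    {"jaw":95,"travel":[-0.09,0.98,0],"twist":-1},
    {"jaw":95,"travel":[0,0.1,0.4],"twist":-1},
    {"jaw":95,"travel":[0,0,0.4],"twist":-1},
    {"jaw":95,"travel":[0,0,0],"twist":-0.3}
  ]
}}

```text
time: 23.3
tool_pos: [0.4805, -0.3167, 0.1324]
tool_rot: [-3.138, 0.002, 0.349]
contact_force: [-0.2, 0.4, 0.4]
opening: 0.0872
```

Run:
```python
from wf import *
wfit([("L","blue",(.481,-.3185),.060,.0,.066,.059)],"w8")
go((.481,-.3185,.034),.35)
print(np.array(robot.calibration("wrist")["tool_from_camera"]))
```

```text
L area 6672 xy [ 0.4807 -0.3182] iou 0.969 tool dxy units [-0.0061  0.0239] z 0.13240508301041592 cx [280. 228.]
23.35 [ 0.4814 -0.3171  0.1339] [-3.14    0.0009  0.3497] 0.08725226493066236
shift [-0.012   0.0217  1.6648] twist -0.002447569217050841
[[-0.0009  0.9582  0.2862  0.0779]
 [ 1.      0.0015 -0.0016 -0.0003]
 [-0.002   0.2862 -0.9582 -0.158 ]
 [ 0.      0.      0.      1.    ]]
```

>>> {"name": "carry_out", "arguments": {
  "series": [
    {"jaw":95,"travel":[-0.005,0.02,0.7],"twist":0},
    {"jaw":95,"travel":[0,0,0.6],"twist":0},
    {"jaw":95,"travel":[0,0,0.36],"twist":0},
    {"jaw":95,"travel":[0,0,0],"twist":0},
    {"jaw":40,"travel":[0,0,0],"twist":0},
    {"jaw":40,"travel":[0,0,0],"twist":0},
    {"jaw":40,"travel":[0,0,0],"twist":0},
    {"jaw":40,"travel":[0,0,0],"twist":0}
  ]
}}

```text
time: 24.35
tool_pos: [0.4824, -0.319, 0.036]
tool_rot: [3.14, -0.001, 0.349]
contact_force: [0.0, 0.0, 7.1]
opening: 0.0654
```

>>> {"name": "carry_out", "arguments": {
  "series": [
    {"jaw":40,"travel":[0,0,-0.5],"twist":0},
    {"jaw":40,"travel":[0,0,-0.9],"twist":0},
    {"jaw":40,"travel":[0,0,-0.4],"twist":0},
    {"jaw":40,"travel":[0.48,-0.62,0],"twist":0},
    {"jaw":40,"travel":[0.48,-0.62,0],"twist":0},
    {"jaw":40,"travel":[0.48,-0.62,0],"twist":0},
    {"jaw":40,"travel":[0.48,-0.62,0],"twist":0},
    {"jaw":40,"travel":[0.49,-0.63,0],"twist":-1}
  ]
}}

```text
time: 25.35
tool_pos: [0.5543, -0.0925, 0.1429]
tool_rot: [3.141, -0.0, 0.455]
contact_force: [1.1, 0.1, -0.4]
opening: 0.0656
```

>>> {"name": "carry_out", "arguments": {
  "series": [
    {"jaw":40,"travel":[0,0,0],"twist":-1},
    {"jaw":40,"travel":[0,0,0],"twist":-1},
    {"jaw":40,"travel":[0,0,0],"twist":-1},
    {"jaw":40,"travel":[0,0,0],"twist":-1},
    {"jaw":40,"travel":[0,0,0],"twist":-1},
    {"jaw":40,"travel":[0,0,0],"twist":-1},
    {"jaw":40,"travel":[0,0,0],"twist":-1},
    {"jaw":40,"travel":[0,0,0],"twist":-1}
  ]
}}

```text
time: 26.35
tool_pos: [0.5539, -0.0939, 0.1428]
tool_rot: [-3.142, 0.0, 1.294]
contact_force: [-0.2, 0.4, -1.4]
opening: 0.0653
```

>>> {"name": "carry_out", "arguments": {
  "series": [
    {"jaw":40,"travel":[0,0,0],"twist":-1},
    {"jaw":40,"travel":[0,0,0.2],"twist":-0.85},
    {"jaw":40,"travel":[0,0,0.3],"twist":0},
    {"jaw":40,"travel":[0,0,0],"twist":0},
    {"jaw":40,"travel":[0,0,0],"twist":0}
  ]
}}

```text
time: 26.98
tool_pos: [0.5543, -0.094, 0.1133]
tool_rot: [3.141, 0.0, 1.485]
contact_force: [0.1, 0.6, 0.2]
opening: 0.0655
```

Run:
```python
from wf import *
go((.5545,-.094,.0545),1.485);print(robot.observe()["tool_pos"]);setw();im=np.array(robot.read_camera("wrist"));c=calib("wrist")
for p in projm(c,row(.079)([.5545,-.094,-.086])): cv2.circle(im,tuple(int(v) for v in p),2,(0,255,0),-1)
cv2.imwrite("pics/w9.png",im)
```

```text
shift [0.0001 0.003  0.9805] twist -0.0026387366474730765
[ 0.5543 -0.094   0.1133]
```

View pics/w9.png

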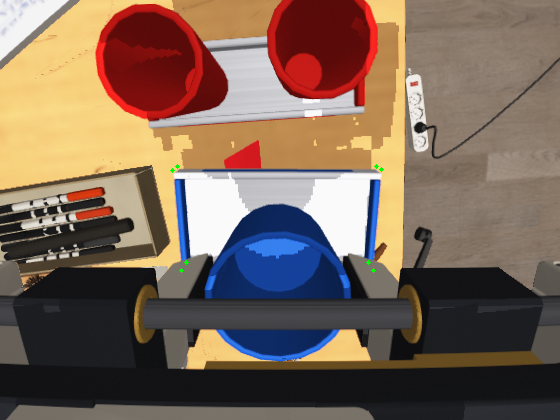

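The lane sits about 2 px lower than predicted (around 1.5 mm in -y). The cup sits about 1.3 mm the same way in the jaws, so it is centred. Lowering.

>>> {"name": "carry_out", "arguments": {
  "series": [
    {"jaw":40,"travel":[-0.005,0,0.4],"twist":0},
    {"jaw":40,"travel":[0,0,0.4],"twist":0},
    {"jaw":40,"travel":[0,0,0.15],"twist":0},
    {"jaw":40,"travel":[0,0,0.02],"twist":0},
    {"jaw":40,"travel":[0,0,0.02],"twist":0},
    {"jaw":40,"travel":[0,0,0],"twist":0}
  ]
}}

```text
time: 27.78
tool_pos: [0.5544, -0.0943, 0.0541]
tool_rot: [3.14, 0.0, 1.485]
contact_force: [-0.4, 0.2, -0.6]
opening: 0.0655
```

>>> {"name": "carry_out", "arguments": {
  "series": [
    {"jaw":40,"travel":[0,0,0.02],"twist":0},
    {"jaw":40,"travel":[0,0,0.02],"twist":0},
    {"jaw":40,"travel":[0,0,0],"twist":0}
  ]
}}

```text
time: 28.15
tool_pos: [0.5546, -0.0944, 0.0531]
tool_rot: [3.139, 0.001, 1.485]
contact_force: [-4.2, 1.1, 12.8]
opening: 0.0652
```

>>> {"name": "carry_out", "arguments": {
  "series": [
    {"jaw":95,"travel":[0,0,0],"twist":0},
    {"jaw":95,"travel":[0,0,0],"twist":0},
    {"jaw":95,"travel":[0,0,0],"twist":0},
    {"jaw":95,"travel":[0,0,-0.4],"twist":0},
    {"jaw":95,"travel":[0,0,-0.9],"twist":0},
    {"jaw":95,"travel":[0,0,-0.9],"twist":0},
    {"jaw":95,"travel":[-0.9,0,-0.5],"twist":0},
    {"jaw":95,"travel":[-0.9,0,0],"twist":0}
  ]
}}

```text
time: 29.15
tool_pos: [0.546, -0.2031, 0.2162]
tool_rot: [3.136, 0.003, 1.487]
contact_force: [0.3, -0.2, 0.1]
opening: 0.087
```

Run:
```python
from wf import *
a=shot("wrist","wx");b=np.array(robot.read_camera("scene"));t=np.array(robot.read_camera("top"))
b=cv2.resize(b[110:340,100:400],None,fx=1.9,fy=1.9);a=cv2.resize(a,(0,0),fx=.42,fy=.42);t=cv2.resize(t[140:280,90:410],(0,0),fx=1.1,fy=1.1)
o=np.zeros((600,600,3),np.uint8);o[:b.shape[0],:b.shape[1]]=b;o[437:437+min(163,t.shape[0]),:t.shape[1]]=t[:163];o[437:600,352:352+a.shape[1]]=a[:163]
cv2.imwrite("pics/fin.png",o);print(robot.observe()["time"])
```

```text
29.3
```

View pics/fin.png

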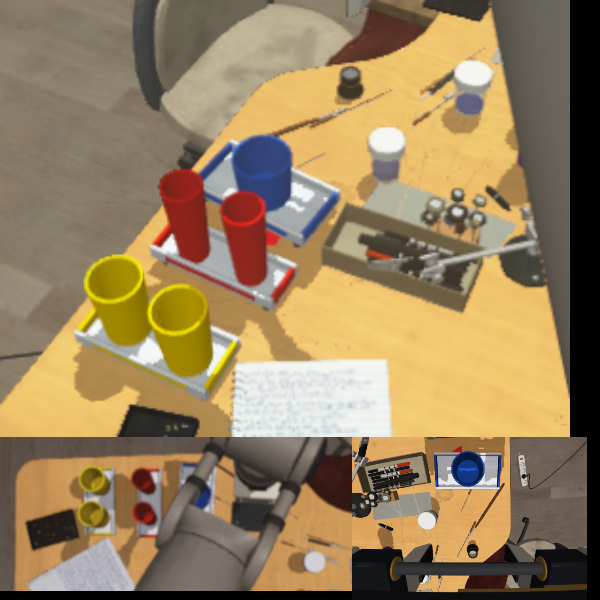

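All five cups stand upright in their own lanes: red at (185,215) and (245,240), yellow at (117,300) and (181,330), blue at (263,172). Both jars and the loupe are standing in place. Handing in.

```bash
python3 -c "
from h import *
print(robot.hand_in())"
```

```text
the job is handed in; nothing more can be done
None
```

I pulled both nests apart and stood all five cups upright in their own channels, then handed the job in at about 29 s of the 72 s allowed.

- **Placing:** The two red cups are in the small row, the two yellow in the medium row and the blue in the large row. I lowered each one until I felt light contact (6 to 13 N) at the height expected for the lane floor, and only then released it.
- **Last check:** The final scene, wrist and top pictures show every cup upright, separate and inside its lane, with the gripper clear. The two jars and the loupe are still standing where they were, judged by eye rather than measured again.
- **Disagreements:** The first scene-camera fits for the nests were poor, so I did not use them. I used the top and wrist cameras, which agreed to about 2 mm. The wrist picture put the large lane about 1.5 mm from its first measured position, within the fit allowance, and the cup went in without trouble.

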